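# Pack the dental instrument tray for the steriliser

## Task

Pack the steel tray for the steriliser: stand the short canister upright in the large round nest, the little cup upright in the small round nest and the bur block in the rectangular nest, and lay the mouth mirror lengthwise, flat on the floor of the tray's long empty bay. Leave the tall canister and the hooked probe where they are, undisturbed, and let go of everything.

Things in the scene. Friction and masses are not known exactly. Their poses are not given: they have to be found in the camera images.
- tray: Fixed steel tray, 175 (its x) by 270 mm (y), walls 3 mm thick, 16 high, floor 3 mm. Origin: centre of underside, on the bench. A partition along y at x = -11.5 mm (3 wide, 13 high) parts a long empty bay (inside x -84.5 to -13, middle -48.75 mm, 264 mm long) from a wider bay (x -10 to 84.5) holding the three nests in a row along y, in any order. Stands left or right of the blue mat.
- nest_large: Fixed square insert of grey silicone, 78 x 78 mm with a 2 mm floor, in the wider bay of the tray. Origin: centre of its underside (lies 3 mm above the bench), x and y parallel to the tray's. It carries the larger round rim: 64 mm inside diameter, 4 mm thick, top 5 mm above the insert's underside (3 mm above its floor).
- nest_small: Fixed square insert of grey silicone, 78 x 78 mm with a 2 mm floor, in the wider bay of the tray. Origin: centre of its underside (lies 3 mm above the bench), x and y parallel to the tray's. It carries the smaller round rim: 46 mm inside diameter, 4 mm thick, top 5 mm above the insert's underside (3 mm above its floor).
- nest_oblong: Fixed square insert of grey silicone, 78 x 78 mm with a 2 mm floor, in the wider bay of the tray. Origin: centre of its underside (lies 3 mm above the bench), x and y parallel to the tray's. It carries a rectangular rim, inside 48 mm along its x and 74 mm along its y, top 5 mm above the insert's underside (3 mm above its floor).
- canister_short: Short round steel canister, 46 mm diameter, 28 mm high to the flat top of its lid, with a small round knob (9 mm) up to 40 mm. Lid and body are one piece. Origin: centre of its underside, z up. About 0.09 kg. Starts upright on the 3 mm thick pale blue mat.
- canister_tall: The look-alike of the short canister: same 46 mm diameter and knob, but 50 mm high to the lid, 62 mm to the knob's top. Origin: centre of its underside. Starts upright on the mat. Does not belong in the tray.
- cup: Small open steel mixing cup, 30 mm outer diameter at the rim, slightly narrower at the foot, 28 mm high, wall 3 mm. Origin: centre of its underside, z up. About 0.04 kg. Starts upright on the mat.
- bur_block: Aluminium bur block, 30 mm (its x) by 56 mm (its y) by 20 mm high, a row of five little burs along y standing out of its top up to 32 mm. Origin: centre of its underside, z up. Grip it across its 30 mm side. About 0.08 kg. Starts on the mat.
- mirror: Dental mouth mirror lying on the mat: straight steel handle, 9 x 9 mm square section, from x = -75 to +45 mm along its own x, then a thin neck and a tilted round head of 22 mm diameter centred at x = 69 mm (end at 79). Origin: on the underside of the handle (balance point within 15 mm of it), z up, x towards the head. About 0.04 kg.
- probe: The look-alike of the mirror: the same handle (x = -75 to +45 mm, 9 x 9 mm), but ending in a thin bent hook of wire (to x = 80 mm) and no round head. Origin: on the underside of the handle. Lies on the mat. Does not belong in the tray.
There are look-alikes about, which are no part of the job. Leave any red or turquoise look-alike of the mirror alone.

How it is judged:
By the outcome, as a careful person would: the job done as asked, in the order asked, and still so for the second after the job is handed in, with the robot touching nothing.
It also fails if it takes over 102 s, if anything falls off the work surface, if the arm or the gripper's body presses on something with over 40 N, if the wrist force passes 120 N, or if a joint passes its speed limit or range.

## Robot

A 6-joint arm with a two-finger parallel gripper is mounted at the origin on the work surface. World frame = base frame: x ahead of the robot, y to its left, z up, the work surface at z = 0. Lengths are in m, angles in rad, forces in N, time in s.
With the tool pointing down it reaches from about 0.25 to 0.725 m from the base axis. Payload 4 kg.
Tool frame: the origin (TCP) lies midway between the tips of the shut fingers; the grasp point (between the pads) lies 19 mm behind it; z points along the fingers, y is the line along which they close (so a half turn about z gives the same grasp; the last joint's range is limited). The gripper opens to 85 mm and grips with 20 to 120 N. Pads are 22 mm wide; open, the fingers measure 114 mm over their backs; the gripper's body (76 mm by 85 mm) begins 54 mm behind the grasp point. The pads swing forward as they close: fully open they stand 13 mm farther back than shut.
Start: joints at [-1.226, 0.241, 0.005, 1.335, 0, 1.571], TCP at [0.169, -0.471, 0.231] pointing down, gripper open.
Joint ranges: [-2.72, 2.72], [-1.05, 1.87], [-1.09, 1.28], [-1.99, 2.15], [-1.42, 1.44], [-3.14, 3.14]. Speed limits (rad/s): [2.79, 2.79, 3.14, 3.14, 3.14, 3.14].

## Interface

Orientations are given as a unit quaternion [x, y, z, w].
In Python, from workcell import get_obs, camera, job_done, silhouettes gives the robot as it stands. The module is installed in compiled form; this text tells all that it offers.
- The arm moves only by the tool drive_tool, never from a script. Its argument "increments" is a list of rows, each a list of 3 entries, a list of its own where there are three numbers: the shift along the world's x, y, z in mm, then the turn, a rotation vector about the world's x, y, z in degrees, then the opening, from 0 (shut) to 1 (fully open). A call has 1 to 8 rows; each row shifts and turns the commanded pose from where the row before left it; what a row does not reach is not made up. A row lasts 1/12 s, in which the tool goes at most 41.7 mm and 7.16 degrees, less where a joint would pass 70% of its speed; a pose out of reach is approached as far as the arm can. A call is refused whole if a number of a shift passes 41.7 or a number of a turn 7.16, either way. A call with a gripper value outside its range is refused whole. The fingers move at their own pace and stop on an object; the grip force is fixed at half the most. Time passes only in rows, so rows that do not move let the fingers close. It gives the time, the measured TCP pose, the force, the opening and the grip force at its end, in the units of the state.
- get_obs(): the state, without advancing time (a new reading comes with each control period).
- camera(name): name is "scene" or "top"; returns a dict with "image" (420x560x3 uint8, red, green, blue), "K" (3x3 intrinsics, pixels), "k1" (the pictures are not rectified: a ray, as slopes to the right and down, at radius r is drawn at 1 + k1 r^2 times it, then the intrinsics apply), "view" (4x4, takes a point from world to camera coordinates). Camera axes: x right, y down, z forward; pixel columns grow to the right and rows downward; lengths in m; the calibration is good to about 2 mm. A picture is of the moment at which its call begins. There is no depth.
- job_done(): hands the job in; it is judged then, once.
Trained networks look in a picture, given as the dict that the camera call returned (one of the last four; its "shot" number tells which), for a name from the list of things; names that differ only in an ending like _2 or _b are one class to them, and where a whole thing is asked for, a point or a joint stands for the part that bears it (a point fixed in the world has none). Each returns a list of dicts, best first, with "conf" (0 to 1); they miss things now and then, are a little off and sometimes report something else, mostly with a low value. They report only what shows in the picture. A call takes as long as a camera call. They do not tell look-alikes from the thing itself.
- silhouettes(query, picture): "region" (420x560 bool, what is visible of it) and "bbox" ([left, top, right, bottom] in pixels, round what is visible of it).
The state is a dict: "clock": time; "joint_pos": joint angles; "joint_vel": joint speeds; "tau": joint torques, N m; "eef_pos": TCP position; "tool_rot": TCP orientation; "ft_force": force on the tool from outside, world axes, zero at the start; "ft_torque": the same for the moment, N m; "grip_width": finger opening in m; "grasp_force": force on a finger pad.
Only numpy, scipy, OpenCV 4.12 (cv2) and the standard library are available. Lean on these libraries where they do the work, as an engineer would, in place of code of your own. Each camera call takes 0.05 s, during which the arm holds its last target. There are 200 camera calls.

## Working session

There is one attempt and no reset: what is moved stays moved. The work goes in short steps, Python scripts to look and compute and a tool call to move; the robot and the scene stay as the last step left them, time stands still between calls to the robot, and variables do not carry over. Pictures are saved under pics/ and viewed, at most 14 in all, crops included, and the job is handed in when it is done.

Besides the shell and the picture viewer there is one more tool, called as name(argument=value, ...) on one line, values as JSON. drive_tool: Moves the arm, as the interface text tells. Its arguments: {"type":"object","properties":{"increments":{"type":"array"}},"required":["increments"]}

```bash
mkdir -p pics; ls
cat > h.py <<'E'
import numpy as np,cv2
from workcell import *
def snap(n,f):
    c=camera(n); cv2.imwrite('pics/'+f,c['image'][:,:,::-1]); return c
def und(c,px):
    K=c['K'];px=np.atleast_2d(np.asarray(px,float))
    d=np.stack([(px[:,0]-K[0,2])/K[0,0],(px[:,1]-K[1,2])/K[1,1]],1);s=d.copy()
    for _ in range(30): s=d/(1+c['k1']*(s**2).sum(1,keepdims=True))
    return s
def toz(c,px,z):
    s=und(c,px);V=np.asarray(c['view']);R=V[:3,:3];C=-R.T@V[:3,3]
    D=np.c_[s,np.ones(len(s))]@R
    return C+D*((z-C[2])/D[:,2])[:,None]
def proj(c,P):
    P=np.atleast_2d(P);V=np.asarray(c['view']);q=P@V[:3,:3].T+V[:3,3];s=q[:,:2]/q[:,2:]
    s=s*(1+c['k1']*(s**2).sum(1,keepdims=True));K=c['K'];return np.c_[s[:,0]*K[0,0]+K[0,2],s[:,1]*K[1,1]+K[1,2]]
E
python3 - <<'E'
from h import *
for n in('top','scene'):
    c=snap(n,n+'1.png')
    V=np.asarray(c['view']);print(n,c['K'][0],c['k1'],-V[:3,:3].T@V[:3,3],V[:3,:3].round(2).tolist())
    for q in('tray','nest_large','nest_small','nest_oblong','canister_short','canister_tall','cup','bur_block','mirror','probe'):
        for r in silhouettes(q,c):
            m=r['region'];ys,xs=np.nonzero(m);print(q,round(r['conf'],2),np.round(r['bbox']),xs.mean().round(1),ys.mean().round(1),m.sum(), toz(c,[xs.mean(),ys.mean()],.01)[0].round(3))
print(get_obs())
E
```

```text
pics
top [513.00293775   0.         279.65103359] 0.0016552968524625189 [ 0.41955599 -0.06733059  1.27245486] [[0.01, -1.0, -0.0], [-1.0, -0.01, -0.07], [0.07, 0.0, -1.0]]
tray 0.87 [116. 172. 234. 241.] 173.0 214.2 5084 [0.514 0.199 0.01 ]
nest_large 0.67 [159. 177. 190. 208.] 175.0 191.2 968 [0.571 0.195 0.01 ]
nest_small 0.25 [116. 171. 227. 242.] 172.9 214.4 4883 [0.514 0.199 0.01 ]
nest_small 0.25 [195. 178. 221. 212.] 208.8 191.1 951 [0.573 0.112 0.01 ]
nest_oblong 0.74 [190. 175. 223. 208.] 208.8 190.6 983 [0.574 0.112 0.01 ]
canister_short 0.73 [112. 171. 233. 241.] 172.4 213.3 5394 [0.516 0.2   0.01 ]
canister_short 0.61 [307. 217. 327. 234.] 316.1 225.0 284 [ 0.492 -0.155  0.01 ]
canister_tall 0.91 [346. 211. 369. 229.] 357.9 221.6 337 [ 0.502 -0.258  0.01 ]
cup 0.53 [304. 169. 313. 178.] 309.2 173.2 98 [ 0.621 -0.136  0.01 ]
bur_block 0.72 [158. 178. 190. 209.] 174.5 191.4 993 [0.571 0.197 0.01 ]
bur_block 0.5 [341. 172. 364. 183.] 351.6 178.2 281 [ 0.609 -0.242  0.01 ]
mirror 0.8 [380. 161. 391. 220.] 388.4 188.3 263 [ 0.585 -0.333  0.01 ]
mirror 0.54 [446. 233. 465. 297.
[... 1895 characters left out ...]
 ]
{'clock': 1.1, 'joint_pos': array([-1.22602512e+00,  2.40594657e-01,  5.00848405e-03,  1.33518752e+00,
        2.57984979e-05,  1.57082658e+00]), 'joint_vel': array([ 0.00021554,  0.00023636,  0.00117668, -0.00077138,  0.00030453,
       -0.00083963]), 'tau': array([-1.80607612e-04, -3.72219765e+01,  2.52695739e+01,  1.10699119e-03,
       -9.02826400e-05,  3.95391826e-07]), 'eef_pos': array([ 0.16900099, -0.47058196,  0.23131238]), 'tool_rot': array([9.85180955e-01, 1.71518179e-01, 1.46491540e-05, 8.93477496e-06]), 'ft_force': array([-0.30456779, -0.35049163, -0.01621653]), 'ft_torque': array([-0.00124898, -0.00509869,  0.02309172]), 'grasp_force': 0.0, 'grip_width': 0.08559673763540558}
```

View pics/top1.png

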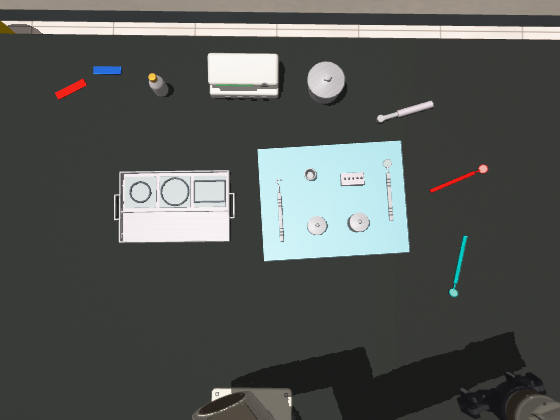

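View pics/scene1.png

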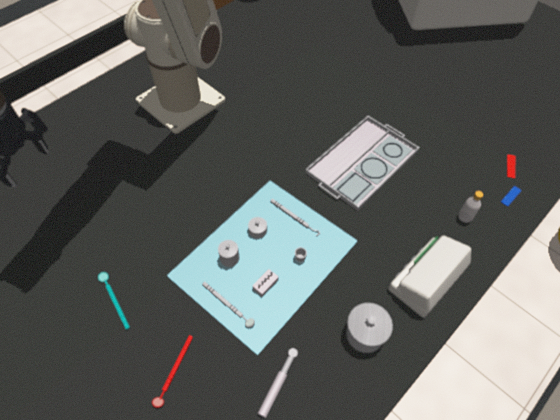

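Top view: the tray is at about (175,206), with nests small (140,191), large (175,191) and oblong (209,191). The canisters are at (317,226) and (359,222), the cup at (310,174), the block at (352,179) and the hooked probe at (280,212). The mirror candidates are (389,190) steel, (457,268) turquoise, (460,179) red and a grey tool at (405,111). The one on the mat with a round head at (388,163) fits. I'll confirm with one enlarged crop.

Run:
```python
from h import *
a=cv2.imread('pics/top1.png');b=cv2.imread('pics/scene1.png')
A=cv2.resize(a[140:265,250:415],None,fx=3.2,fy=3.2,interpolation=3)
B=cv2.resize(b[205:275,200:275],(270,252),interpolation=3)
C=cv2.resize(b[275:335,195:265],(270,231),interpolation=3)
D=np.zeros((600,800,3),np.uint8);D[:400,:528]=A;D[:252,530:]=B;D[252:483,530:]=C
T=cv2.resize(a[165:250,110:240],None,fx=2.3,fy=2.3,interpolation=3);D[402:402+T.shape[0],:T.shape[1]]=T
cv2.imwrite('pics/crop.png',D)
```

```text
(no output)
```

View pics/crop.png

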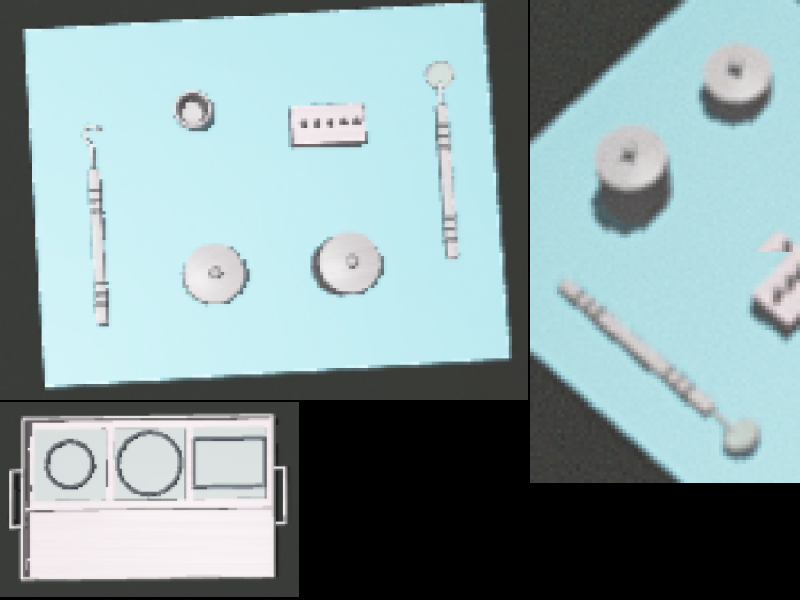

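The round head at (388,163) and straight handle confirm the mirror at (389,190). The probe at (280,212) has a hook. The canister at (317,226) shows the shorter side, so it is the short one; the one at (359,222) is the tall one. Next I'll fit the poses.

```bash
cat > fit.py <<'E'
from h import *
from scipy.optimize import minimize
th=np.linspace(0,2*np.pi,40,endpoint=False)
def cyl(r,z0,z1,r2=None,x=0): return np.array([[x+a*np.cos(t),a*np.sin(t),z] for z,a in((z0,r2 or r),(z1,r)) for t in th])
def box(x0,x1,y0,y1,z0,z1): return np.array([[x,y,z] for x in(x0,x1) for y in(y0,y1) for z in(z0,z1)])
M={'canister_short':[cyl(.023,0,.028),cyl(.0045,.028,.04)],'canister_tall':[cyl(.023,0,.05),cyl(.0045,.05,.062)],'cup':[cyl(.015,0,.028,.0135)],
'bur_block':[box(-.015,.015,-.028,.028,0,.02)],'mirror':[box(-.075,.045,-.0045,.0045,0,.009),box(.045,.06,-.001,.001,.003,.006),cyl(.011,.005,.006,x=.069)]}
def mask(c,parts,p,z,S=4):
    m=np.zeros((420*S,560*S),np.uint8);co,si=np.cos(p[2]),np.sin(p[2])
    for P in parts:
        W=np.c_[P[:,0]*co-P[:,1]*si+p[0],P[:,0]*si+P[:,1]*co+p[1],P[:,2]+z]
        h=cv2.convexHull(((proj(c,W)+.5)*S*16).astype(np.int32));cv2.fillConvexPoly(m,h,1,shift=4)
    return cv2.resize(m.astype(np.float32),(560,420),interpolation=cv2.INTER_AREA)
def fit(items,name,p0,z,parts=None):
    parts=parts or M[name]
    f=lambda q:sum(1-np.minimum(g,mask(c,parts,q,z)).sum()/np.maximum(g,mask(c,parts,q,z)).sum() for c,g in items)
    r=minimize(f,p0,method='Nelder-Mead',options=dict(initial_simplex=np.array([p0]+[np.array(p0)+d for d in np.diag([.008,.008,.15])]),xatol=1e-4,fatol=1e-4))
    return r.x,r.fun/len(items)
def find(name,p0,z,cams):
    out=[]
    for c in cams:
        best=None
        for r in silhouettes(name,c):
            ys,xs=np.nonzero(r['region']);w=toz(c,[xs.mean(),ys.mean()],z+.01)[0]
            if np.hypot(w[0]-p0[0],w[1]-p0[1])<.035 and best is None and r['region'].sum()<1500: best=r['region'].astype(np.float32)
        if best is not None: out.append((c,best))
    return out
E
cat > m1.py <<'E'
from fit import *
cams=[camera('top'),camera('scene')]
g={'canister_short':(.492,-.155,0),'canister_tall':(.497,-.254,0),'cup':(.618,-.136,0),'bur_block':(.609,-.242,0),'mirror':(.58,-.333,.05)}
for n,p in g.items():
    it=find(n,p,.003,cams)
    for s in ([it]+[[i] for i in it] if len(it)>1 else [it]):
        if s:
            x,e=fit(s,n,p,.003);print(n,len(s),x[:2].round(4),np.degrees(x[2]).round(1),round(e,3))
c=cams[0]
print(toz(c,[[119.6,172],[229.1,170.7],[229.6,242],[119.6,242.4]],.016).round(4))
for n,p in {'nest_small':(.575,.28),'nest_large':(.573,.193),'nest_oblong':(.575,.108)}.items():
    for c in cams:
      for r in silhouettes(n,c):
        ys,xs=np.nonzero(r['region'])
        w=toz(c,[xs.mean(),ys.mean()],.005)[0]
        if np.hypot(*(w[:2]-p))<.03:print(n,w.round(4),r['region'].sum())
E
python3 m1.py
```

```text
canister_short 2 [ 0.4911 -0.1532] 0.1 0.122
canister_short 1 [ 0.4909 -0.1529] 2.6 0.052
canister_short 1 [ 0.4936 -0.1547] -4.2 0.159
canister_tall 2 [ 0.5008 -0.2541] -0.2 0.109
canister_tall 1 [ 0.4989 -0.2529] 1.9 0.108
canister_tall 1 [ 0.5026 -0.2551] -0.4 0.069
cup 1 [ 0.6176 -0.1372] 0.7 0.196
bur_block 2 [ 0.6088 -0.2419] 3.8 0.175
bur_block 1 [ 0.6065 -0.2396] 6.3 0.24
bur_block 1 [ 0.6092 -0.2433] 3.8 0.092
mirror 2 [ 0.5813 -0.3346] 3.9 0.304
mirror 1 [ 0.581  -0.3331] 2.9 0.397
mirror 1 [ 0.5821 -0.3351] 3.6 0.185
[[0.6167 0.3325 0.016 ]
 [0.6233 0.0619 0.016 ]
 [0.4473 0.0572 0.016 ]
 [0.4429 0.3264 0.016 ]]
nest_small [0.5698 0.283  0.005 ] 1029
nest_small [0.5736 0.2803 0.005 ] 638
nest_large [0.5729 0.1975 0.005 ] 975
nest_large [0.5758 0.1948 0.005 ] 678
nest_oblong [0.5735 0.1116 0.005 ] 947
```

drive_tool(increments=[[[13.4,13.2,-4],[0,0,6.67],1],[[13.4,13.2,-4],[0,0,6.67],1],[[13.4,13.2,-4],[0,0,6.67],1],[[13.4,13.2,-4],[0,0,6.67],1],[[13.4,13.2,-4],[0,0,6.67],1],[[13.4,13.2,-4],[0,0,6.67],1],[[13.4,13.2,-4],[0,0,6.67],1],[[13.4,13.2,-4],[0,0,6.67],1]])

```text
clock: 2.67
eef_pos: [0.2768, -0.3643, 0.1992]
tool_rot: [0.802, 0.598, 0.0, 0.0]
ft_force: [-0.3, -1.5, -0.0]
grip_width: 0.0855
grasp_force: 0.0
```

drive_tool(increments=[[[13.4,13.2,-4],[0,0,6.67],1],[[13.4,13.2,-4],[0,0,6.67],1],[[13.4,13.2,-4],[0,0,6.67],1],[[13.4,13.2,-4],[0,0,6.67],1],[[13.4,13.2,-4],[0,0,6.67],1],[[13.4,13.2,-4],[0,0,6.67],1],[[13.4,13.2,-4],[0,0,6.67],1],[[13.4,13.2,-4],[0,0,6.67],1]])

```text
clock: 3.33
eef_pos: [0.384, -0.2587, 0.1672]
tool_rot: [0.448, 0.894, -0.0, 0.0]
ft_force: [0.4, 0.0, 0.3]
grip_width: 0.0852
grasp_force: 0.0
```

drive_tool(increments=[[[13.4,13.2,-4],[0,0,6.67],1],[[13.4,13.2,-4],[0,0,6.67],1],[[13.4,13.2,-4],[0,0,6.67],1],[[13.4,13.2,-4],[0,0,6.67],1],[[13.4,13.2,-4],[0,0,6.67],1],[[13.4,13.2,-4],[0,0,6.67],1],[[13.4,13.2,-4],[0,0,6.67],1],[[13.4,13.2,-4],[0,0,6.67],1]])

```text
clock: 4.0
eef_pos: [0.4913, -0.153, 0.1352]
tool_rot: [-0.001, 1.0, -0.0, 0.0]
ft_force: [-0.3, -0.1, 0.7]
grip_width: 0.0856
grasp_force: 0.0
```

drive_tool(increments=[[[0,0,-25],[0,0,0],1],[[0,0,-25],[0,0,0],1],[[0,0,-25],[0,0,0],1],[[0,0,-22],[0,0,0],1],[[0,0,-18],[0,0,0],1],[[0,0,-10],[0,0,0],1],[[0,0,-5],[0,0,0],1],[[0,0,0],[0,0,0],0]])

```text
clock: 4.67
eef_pos: [0.4901, -0.1536, 0.0045]
tool_rot: [0.001, 1.0, 0.0, -0.001]
ft_force: [1.1, -0.7, -0.3]
grip_width: 0.0755
grasp_force: 0.0
```

drive_tool(increments=[[[0,0,0],[0,0,0],0],[[0,0,0],[0,0,0],0],[[0,0,0],[0,0,0],0],[[0,0,0],[0,0,0],0],[[0,0,0],[0,0,0],0],[[0,0,0],[0,0,0],0]])

```text
clock: 5.17
eef_pos: [0.4922, -0.1543, 0.007]
tool_rot: [0.001, 1.0, -0.001, 0.002]
ft_force: [-1.0, -0.2, 6.4]
grip_width: 0.0443
grasp_force: 61.6
```

drive_tool(increments=[[[0,0,10],[0,0,0],0],[[0,0,20],[0,0,0],0],[[0,0,25],[0,0,0],0],[[0,0,25],[0,0,0],0],[[8,35,0],[0,0,0],0],[[8,35,0],[0,0,0],0],[[8,35,0],[0,0,0],0],[[8,35,0],[0,0,0],0]])

```text
clock: 5.83
eef_pos: [0.5226, -0.0126, 0.0862]
tool_rot: [0.002, 1.0, -0.0, 0.0]
ft_force: [1.3, -0.2, -1.3]
grip_width: 0.0442
grasp_force: 61.4
```

drive_tool(increments=[[[8,35,0],[0,0,0],0],[[8,35,0],[0,0,0],0],[[8,35,0],[0,0,0],0],[[8,35,0],[0,0,0],0],[[8,35,0],[0,0,0],0],[[8,33,0],[0,0,0],0],[[0,0,0],[0,0,0],0],[[0,0,0],[0,0,0],0]])

```text
clock: 6.5
eef_pos: [0.5704, 0.1961, 0.0854]
tool_rot: [-0.0, 1.0, -0.0, -0.0]
ft_force: [-0.4, -0.3, -1.1]
grip_width: 0.0441
grasp_force: 61.4
```

Run:
```python
from h import *
a=snap('top','t2.png');b=snap('scene','s2.png')
A=cv2.imread('pics/t2.png');B=cv2.imread('pics/s2.png')
D=np.zeros((600,800,3),np.uint8)
D[:400,:540]=cv2.resize(A[140:260,100:262],(540,400),interpolation=3);D[:300,542:800]=cv2.resize(B[90:210,300:403],(258,300),interpolation=3)
cv2.imwrite('pics/c2.png',D);o=get_obs();print(o['eef_pos'],o['grip_width'],o['grasp_force'],o['joint_pos'][5])
```

```text
[0.56987389 0.19362907 0.08519701] 0.04431913453375213 61.44025683403015 0.3306176336313711
```

View pics/c2.png

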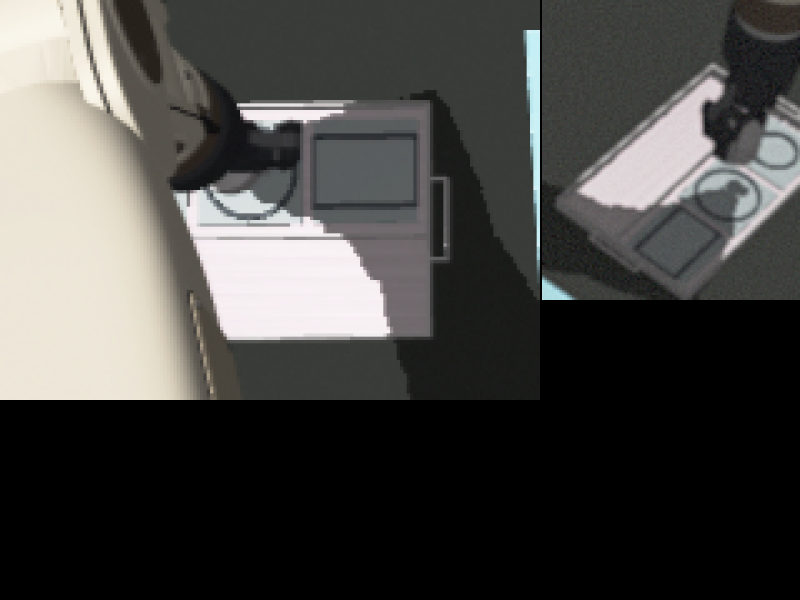

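drive_tool(increments=[[[1,0,-20],[0,0,0],0],[[0,0,-20],[0,0,0],0],[[0,0,-15],[0,0,0],0],[[0,0,-10],[0,0,0],0],[[0,0,-7],[0,0,0],0],[[0,0,-3],[0,0,0],0],[[0,0,-1],[0,0,0],0],[[0,0,0],[0,0,0],0]])

```text
clock: 7.27
eef_pos: [0.5721, 0.194, 0.0099]
tool_rot: [0.002, 1.0, 0.0, 0.0]
ft_force: [-0.4, 0.0, -1.3]
grip_width: 0.0443
grasp_force: 61.4
```

drive_tool(increments=[[[0,0,-1],[0,0,0],0],[[0,0,-1],[0,0,0],0],[[0,0,0],[0,0,0],0]])

```text
clock: 7.52
eef_pos: [0.5725, 0.1945, 0.009]
tool_rot: [0.001, 1.0, 0.0, 0.001]
ft_force: [-1.7, -0.1, 5.3]
grip_width: 0.0446
grasp_force: 62.1
```

drive_tool(increments=[[[0,0,0],[0,0,0],0.8],[[0,0,0],[0,0,0],0.8],[[0,0,0],[0,0,0],0.8],[[0,0,0],[0,0,0],0.8],[[0,0,15],[0,0,0],0.8],[[0,0,25],[0,0,0],0.8],[[0,0,30],[0,0,0],0.8],[[0,0,30],[0,0,0],0.8]])

```text
clock: 8.18
eef_pos: [0.5708, 0.194, 0.1074]
tool_rot: [0.001, 1.0, -0.0, -0.001]
ft_force: [0.6, -0.3, 0.0]
grip_width: 0.0682
grasp_force: 0.0
```

drive_tool(increments=[[[5,-37,0],[0,0,0],0.8],[[5,-37,0],[0,0,0],0.8],[[5,-37,0],[0,0,0],0.8],[[5,-37,0],[0,0,0],0.8],[[5,-37,0],[0,0,0],0.8],[[5,-37,0],[0,0,0],0.8],[[5,-37,0],[0,0,0],0.8],[[5,-37,0],[0,0,0],0.8]])

```text
clock: 8.85
eef_pos: [0.6115, -0.1035, 0.1072]
tool_rot: [0.001, 1.0, 0.0, -0.0]
ft_force: [1.0, -0.1, 0.4]
grip_width: 0.0687
grasp_force: 0.0
```

Run:
```python
from fit import *
cams=[camera('top'),camera('scene')]
for n,p,z in(('canister_short',(.572,.195,0),.005),('cup',(.6176,-.137,0),.003)):
    for c,m in find(n,p,z,cams): print(n,fit([(c,m)],n,p,z),m.sum())
for i,c in enumerate(cams): cv2.imwrite(f'pics/q{i}.png',c['image'][:,:,::-1])
A=cv2.imread('pics/q0.png');B=cv2.imread('pics/q1.png')
D=np.zeros((400,800,3),np.uint8)
D[:400,:400]=cv2.resize(A[140:260,100:220],(400,400),interpolation=3);D[:400,400:]=cv2.resize(B[100:220,300:420],(400,400),interpolation=3)
cv2.imwrite('pics/c3.png',D);print(get_obs()['eef_pos'])
```

```text
canister_short (array([0.57154051, 0.19312927, 0.01574331]), np.float64(0.06821590662002563)) 314.0
canister_short (array([0.57348226, 0.18981754, 0.05911535]), np.float64(0.06120133399963379)) 325.0
cup (array([ 0.61609744, -0.13676591,  0.0668982 ]), np.float64(0.28102314472198486)) 130.0
[ 0.61132597 -0.10100949  0.10702402]
```

View pics/c3.png

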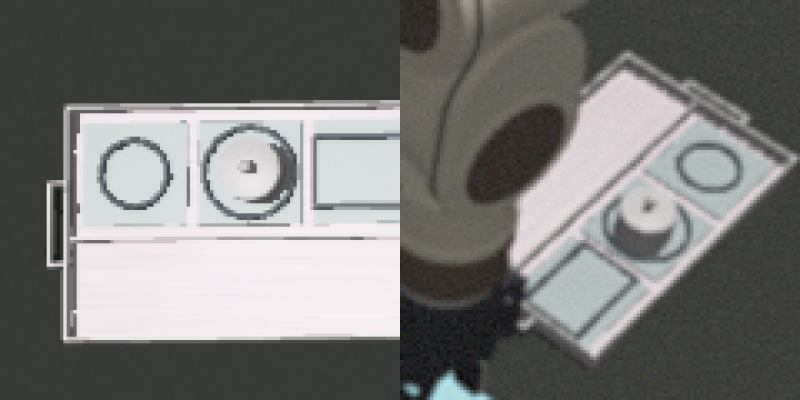

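The canister stands upright inside the large ring (crop (249,170) top). Next is the cup.

drive_tool(increments=[[[3,-18,0],[0,0,0],0.8],[[3,-18,0],[0,0,0],0.8],[[0,0,-25],[0,0,0],0.8],[[0,0,-25],[0,0,0],0.8],[[0,0,-22],[0,0,0],0.8],[[0,0,-17],[0,0,0],0.8],[[0,0,-8],[0,0,0],0.8],[[0,0,-2],[0,0,0],0.8]])

```text
clock: 9.82
eef_pos: [0.6161, -0.1358, 0.0062]
tool_rot: [0.0, 1.0, 0.001, -0.002]
ft_force: [-0.8, -0.7, 1.0]
grip_width: 0.0683
grasp_force: 0.0
```

drive_tool(increments=[[[0,0,0],[0,0,0],0],[[0,0,0],[0,0,0],0],[[0,0,0],[0,0,0],0],[[0,0,0],[0,0,0],0],[[0,0,0],[0,0,0],0],[[0,0,0],[0,0,0],0],[[0,0,0],[0,0,0],0],[[0,0,0],[0,0,0],0]])

```text
clock: 10.48
eef_pos: [0.6189, -0.1377, 0.0101]
tool_rot: [0.001, 1.0, 0.0, 0.002]
ft_force: [-0.6, 1.9, 6.5]
grip_width: 0.0267
grasp_force: 59.0
```

drive_tool(increments=[[[0,0,10],[0,0,0],0],[[0,0,20],[0,0,0],0],[[0,0,25],[0,0,0],0],[[0,0,25],[0,0,0],0],[[-4,38,0],[0,0,0],0],[[-4,38,0],[0,0,0],0],[[-4,38,0],[0,0,0],0],[[-4,38,0],[0,0,0],0]])

```text
clock: 11.15
eef_pos: [0.6013, 0.0149, 0.0891]
tool_rot: [0.002, 1.0, -0.0, 0.0]
ft_force: [0.7, -0.5, 0.0]
grip_width: 0.0265
grasp_force: 59.0
```

drive_tool(increments=[[[-4,38,0],[0,0,0],0],[[-4,38,0],[0,0,0],0],[[-4,38,0],[0,0,0],0],[[-4,38,0],[0,0,0],0],[[-4,38,0],[0,0,0],0],[[-4,38,0],[0,0,0],0],[[-5,37,0],[0,0,0],0],[[0,0,0],[0,0,0],0]])

```text
clock: 11.82
eef_pos: [0.5713, 0.2863, 0.0888]
tool_rot: [-0.003, 1.0, 0.002, 0.0]
ft_force: [0.9, -0.3, 0.7]
grip_width: 0.0264
grasp_force: 59.1
```

drive_tool(increments=[[[0,0,0],[0,0,0],0],[[0,0,0],[0,0,0],0]])

```text
clock: 11.98
eef_pos: [0.5724, 0.2789, 0.0884]
tool_rot: [0.001, 1.0, -0.0, -0.0]
ft_force: [0.0, -1.2, 0.2]
grip_width: 0.0261
grasp_force: 59.1
```

Run:
```python
from h import *
c=snap('top','a.png')
print(toz(c,[[140.5,191.9],[174.8,191.5],[209.8,191.1]],.008).round(4))
for i in range(3): print(get_obs()['eef_pos'].round(4))
```

```text
[[0.5688 0.2815 0.008 ]
 [0.5709 0.1964 0.008 ]
 [0.573  0.1096 0.008 ]]
[0.5726 0.2782 0.0884]
[0.5726 0.2782 0.0884]
[0.5726 0.2782 0.0884]
```

drive_tool(increments=[[[-2,2.5,-20],[0,0,0],0],[[0,0,-20],[0,0,0],0],[[0,0,-18],[0,0,0],0],[[0,0,-10],[0,0,0],0],[[0,0,-6],[0,0,0],0],[[0,0,-2],[0,0,0],0],[[0,0,0],[0,0,0],0],[[0,0,0],[0,0,0],0]])

```text
clock: 12.7
eef_pos: [0.5716, 0.2818, 0.0133]
tool_rot: [0.002, 1.0, 0.001, 0.001]
ft_force: [0.3, -0.2, 0.1]
grip_width: 0.0265
grasp_force: 59.1
```

drive_tool(increments=[[[0,0,-1],[0,0,0],0],[[0,0,0],[0,0,0],0]])

```text
clock: 12.87
eef_pos: [0.5715, 0.2822, 0.0123]
tool_rot: [0.001, 1.0, 0.0, 0.001]
ft_force: [1.3, 0.4, 1.1]
grip_width: 0.0261
grasp_force: 59.2
```

drive_tool(increments=[[[0,0,-1],[0,0,0],0],[[0,0,0],[0,0,0],0]])

```text
clock: 13.03
eef_pos: [0.5716, 0.2822, 0.0122]
tool_rot: [0.001, 1.0, 0.0, 0.001]
ft_force: [-1.4, -1.0, 5.3]
grip_width: 0.0262
grasp_force: 59.6
```

drive_tool(increments=[[[0,0,0],[0,0,0],0.5],[[0,0,0],[0,0,0],0.5],[[0,0,0],[0,0,0],0.5],[[0,0,5],[0,0,0],0.5],[[0,0,15],[0,0,0],0.5],[[0,0,25],[0,0,0],0.5],[[0,0,25],[0,0,0],0.5],[[0,0,25],[0,0,0],0.5]])

```text
clock: 13.7
eef_pos: [0.5701, 0.2816, 0.1061]
tool_rot: [0.001, 1.0, -0.0, -0.001]
ft_force: [-0.2, 0.0, -0.0]
grip_width: 0.0425
grasp_force: 0.0
```

drive_tool(increments=[[[2.6,-37.4,0],[0,0,-6.1],0.6],[[2.6,-37.4,0],[0,0,-6.1],0.6],[[2.6,-37.4,0],[0,0,-6.1],0.6],[[2.6,-37.4,0],[0,0,-6.1],0.6],[[2.6,-37.4,0],[0,0,-6.1],0.6],[[2.6,-37.4,0],[0,0,-6.1],0.6],[[2.6,-37.4,0],[0,0,-6.1],0.6],[[2.6,-37.4,0],[0,0,-6.1],0.6]])

```text
clock: 14.37
eef_pos: [0.5912, -0.0192, 0.1056]
tool_rot: [0.417, 0.909, 0.0, 0.0]
ft_force: [-0.1, 0.1, 0.1]
grip_width: 0.0515
grasp_force: 0.0
```

Run:
```python
from fit import *
cams=[camera('top'),camera('scene')]
for n,p,z in(('canister_short',(.572,.195,0),.005),('cup',(.571,.282,0),.005),('bur_block',(.6085,-.242,.07),.003)):
    for c,m in find(n,p,z,cams): print(n,fit([(c,m)],n,p,z),m.sum())
for i,c in enumerate(cams): cv2.imwrite(f'pics/q{i}.png',c['image'][:,:,::-1])
A=cv2.imread('pics/q0.png');B=cv2.imread('pics/q1.png')
D=np.zeros((400,800,3),np.uint8)
D[:400,:400]=cv2.resize(A[140:260,100:220],(400,400),interpolation=3);D[:400,400:]=cv2.resize(B[100:220,300:420],(400,400),interpolation=3)
cv2.imwrite('pics/c4.png',D);print(get_obs()['eef_pos'],get_obs()['joint_pos'])
```

```text
canister_short (array([0.5704236 , 0.19424059, 0.10705524]), np.float64(0.0630914568901062)) 322.0
canister_short (array([0.57283543, 0.19092966, 0.15108157]), np.float64(0.1308392882347107)) 275.0
cup (array([0.56970589, 0.28313207, 0.02901255]), np.float64(0.1885928511619568)) 122.0
bur_block (array([ 0.60754591, -0.23929715,  0.0844432 ]), np.float64(0.115303635597229)) 350.0
bur_block (array([ 0.60974019, -0.2434719 ,  0.08573257]), np.float64(0.06750744581222534)) 398.0
[ 0.59132083 -0.01590316  0.10528891] [-2.70265125e-02  4.98855698e-01  4.70258355e-02  1.11917938e+00
  2.70324926e-04  8.24917160e-01]
```

View pics/c4.png

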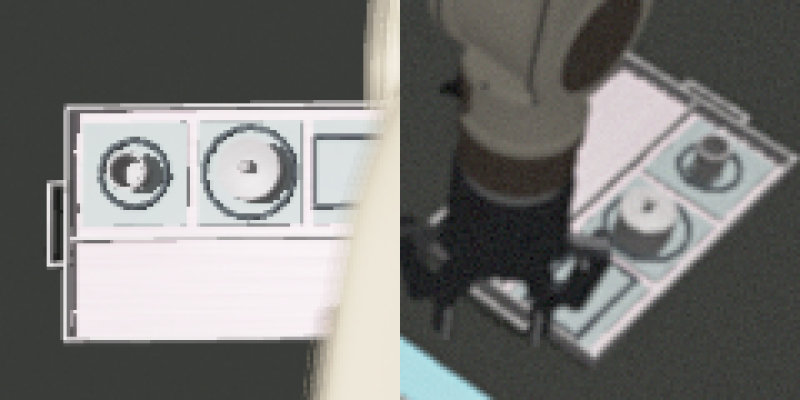

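The cup stands in the small ring at crop (133,172). Next is the block.

drive_tool(increments=[[[2.9,-37.6,0],[0,0,-6.1],0.7],[[2.9,-37.6,0],[0,0,-6.1],0.7],[[2.9,-37.6,0],[0,0,-6.1],0.7],[[2.9,-37.6,0],[0,0,-6.1],0.7],[[2.9,-37.6,0],[0,0,-6.1],0.7],[[2.9,-37.6,0],[0,0,-6.1],0.7],[[0,0,-20],[0,0,0],0.7],[[0,0,-20],[0,0,0],0.7]])

```text
clock: 15.43
eef_pos: [0.6107, -0.245, 0.0664]
tool_rot: [0.68, 0.733, 0.001, 0.002]
ft_force: [1.2, 0.5, -0.9]
grip_width: 0.0596
grasp_force: 0.0
```

drive_tool(increments=[[[0,0,0],[0,0,0],0.7],[[0,0,0],[0,0,0],0.7]])

```text
clock: 15.6
eef_pos: [0.6079, -0.2413, 0.0638]
tool_rot: [0.678, 0.735, -0.001, -0.002]
ft_force: [0.2, -0.4, 0.5]
grip_width: 0.0598
grasp_force: 0.0
```

drive_tool(increments=[[[0,0,-22],[0,0,0],0.7],[[0,0,-20],[0,0,0],0.7],[[0,0,-12],[0,0,0],0.7],[[0,0,-4.5],[0,0,0],0.7],[[0,0,0],[0,0,0],0.7],[[0,0,0],[0,0,0],0],[[0,0,0],[0,0,0],0],[[0,0,0],[0,0,0],0]])

```text
clock: 16.27
eef_pos: [0.6102, -0.2435, 0.009]
tool_rot: [0.679, 0.734, 0.001, 0.002]
ft_force: [-0.1, 1.1, 0.4]
grip_width: 0.0283
grasp_force: 60.8
```

drive_tool(increments=[[[0,0,0],[0,0,0],0],[[0,0,0],[0,0,0],0],[[0,0,0],[0,0,0],0],[[0,0,0],[0,0,0],0]])

```text
clock: 16.6
eef_pos: [0.6101, -0.2436, 0.0088]
tool_rot: [0.679, 0.734, 0.001, 0.002]
ft_force: [-0.5, 0.7, 6.5]
grip_width: 0.0284
grasp_force: 61.6
```

drive_tool(increments=[[[0,0,10],[0,0,0],0],[[0,0,20],[0,0,0],0],[[0,0,25],[0,0,0],0],[[0,0,20],[0,0,0],0],[[-3.6,35,0],[0,0,-0.8],0],[[-3.6,35,0],[0,0,-0.8],0],[[-3.6,35,0],[0,0,-0.8],0],[[-3.6,35,0],[0,0,-0.8],0]])

```text
clock: 17.27
eef_pos: [0.5938, -0.1021, 0.0823]
tool_rot: [0.7, 0.714, 0.0, -0.0]
ft_force: [0.7, -0.3, -0.3]
grip_width: 0.0278
grasp_force: 60.9
```

drive_tool(increments=[[[-3.6,35,0],[0,0,0],0],[[-3.6,35,0],[0,0,0],0],[[-3.6,35,0],[0,0,0],0],[[-3.6,35,0],[0,0,0],0],[[-3.6,35,0],[0,0,0],0],[[-4,36.5,0],[0,0,0],0],[[0,0,0],[0,0,0],0],[[0,0,0],[0,0,0],0]])

```text
clock: 17.93
eef_pos: [0.5719, 0.1106, 0.0821]
tool_rot: [0.698, 0.716, -0.0, 0.0]
ft_force: [0.5, -0.8, -1.1]
grip_width: 0.0284
grasp_force: 60.9
```

Run:
```python
from fit import *
cams=[camera('top'),camera('scene')]
o=get_obs();print(o['eef_pos'],o['tool_rot'])
z=o['eef_pos'][2]-.006
for c,m in find('bur_block',o['eef_pos'],z,cams): print(fit([(c,m)],'bur_block',(*o['eef_pos'][:2],.02),z),m.sum())
for i,c in enumerate(cams): cv2.imwrite(f'pics/q{i}.png',c['image'][:,:,::-1])
A=cv2.imread('pics/q0.png');B=cv2.imread('pics/q1.png')
D=np.zeros((400,800,3),np.uint8)
D[:400,:400]=cv2.resize(A[140:260,140:260],(400,400),interpolation=3);D[:400,400:]=cv2.resize(B[100:220,300:420],(400,400),interpolation=3)
cv2.imwrite('pics/c5.png',D)
```

```text
[0.57221759 0.10812916 0.08194215] [ 6.99384808e-01  7.14745260e-01 -3.12393461e-04  8.06792306e-05]
(array([0.56827084, 0.10296777, 0.46030467]), np.float64(0.31152206659317017)) 219.0
```

View pics/c5.png

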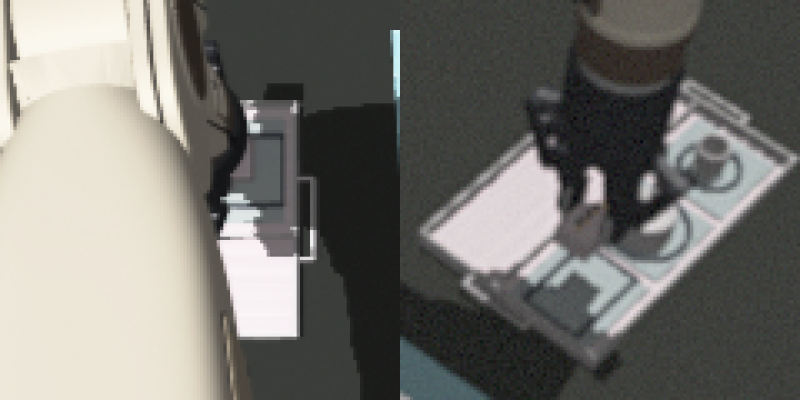

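drive_tool(increments=[[[0.5,2,-20],[0,0,0],0],[[0,0,-20],[0,0,0],0],[[0,0,-16],[0,0,0],0],[[0,0,-8],[0,0,0],0],[[0,0,-4],[0,0,0],0],[[0,0,-2],[0,0,0],0],[[0,0,-1],[0,0,0],0],[[0,0,0],[0,0,0],0]])

```text
clock: 18.8
eef_pos: [0.5737, 0.1103, 0.0116]
tool_rot: [0.7, 0.715, 0.001, 0.0]
ft_force: [-0.6, 0.1, -1.0]
grip_width: 0.0285
grasp_force: 60.9
```

drive_tool(increments=[[[0,0,-1],[0,0,0],0],[[0,0,0],[0,0,0],0]])

```text
clock: 18.97
eef_pos: [0.5738, 0.1106, 0.0108]
tool_rot: [0.699, 0.715, 0.001, 0.001]
ft_force: [1.5, -1.2, 0.5]
grip_width: 0.0284
grasp_force: 61.1
```

drive_tool(increments=[[[0,0,-1],[0,0,0],0],[[0,0,0],[0,0,0],0]])

```text
clock: 19.13
eef_pos: [0.5739, 0.1105, 0.0107]
tool_rot: [0.699, 0.715, 0.001, 0.001]
ft_force: [-1.7, 0.5, 7.0]
grip_width: 0.0285
grasp_force: 61.8
```

drive_tool(increments=[[[0,0,0],[0,0,0],0.52],[[0,0,0],[0,0,0],0.52],[[0,0,0],[0,0,0],0.52],[[0,0,5],[0,0,0],0.52],[[0,0,15],[0,0,0],0.52],[[0,0,25],[0,0,0],0.52],[[0,0,25],[0,0,0],0.52],[[0,0,25],[0,0,0],0.52]])

```text
clock: 19.8
eef_pos: [0.5724, 0.1104, 0.1046]
tool_rot: [0.699, 0.715, -0.0, -0.0]
ft_force: [0.5, -0.4, -0.7]
grip_width: 0.0446
grasp_force: 0.0
```

drive_tool(increments=[[[0.6,-31.8,0],[0,0,6.6],0.5],[[0.6,-31.8,0],[0,0,6.6],0.5],[[0.6,-31.8,0],[0,0,6.6],0.5],[[0.6,-31.8,0],[0,0,6.6],0.5],[[0.6,-31.8,0],[0,0,6.6],0.5],[[0.6,-31.8,0],[0,0,6.6],0.5],[[0.6,-31.8,0],[0,0,6.6],0.5],[[0.6,-31.8,0],[0,0,6.6],0.5]])

```text
clock: 20.47
eef_pos: [0.5775, -0.1455, 0.1041]
tool_rot: [0.306, 0.952, 0.0, 0.0]
ft_force: [0.9, -0.4, -0.4]
grip_width: 0.0427
grasp_force: 0.0
```

Run:
```python
from fit import *
cams=[camera('top'),camera('scene')]
for n,p,z in(('canister_short',(.572,.195,0),.005),('cup',(.571,.282,0),.005),('bur_block',(.573,.11,.02),.005),('mirror',(.5815,-.334,.06),.003)):
    for c,m in find(n,p,z,cams):
        x,e=fit([(c,m)],n,p,z);print(n,x.round(4),round(e,3),m.sum())
for i,c in enumerate(cams): cv2.imwrite(f'pics/q{i}.png',c['image'][:,:,::-1])
A=cv2.imread('pics/q0.png');B=cv2.imread('pics/q1.png')
D=np.zeros((400,800,3),np.uint8)
D[:400,:400]=cv2.resize(A[140:260,120:240],(400,400),interpolation=3);D[:400,400:]=cv2.resize(A[140:240,340:440],(400,400),interpolation=3)
cv2.imwrite('pics/c6.png',D);print(get_obs()['eef_pos'])
```

```text
canister_short [ 0.5713  0.1941 -0.0702] 0.053 330.0
canister_short [0.5745 0.1915 0.1084] 0.087 294.0
cup [0.5696 0.2825 0.0983] 0.185 122.0
bur_block [0.5746 0.1147 0.0074] 0.043 317.0
bur_block [0.5776 0.1106 0.0487] 0.056 308.0
mirror [ 0.5805 -0.3334  0.0721] 0.36 192.0
mirror [ 0.5807 -0.3354  0.0657] 0.21 291.0
[ 0.57779926 -0.14269532  0.1038597 ]
```

View pics/c6.png

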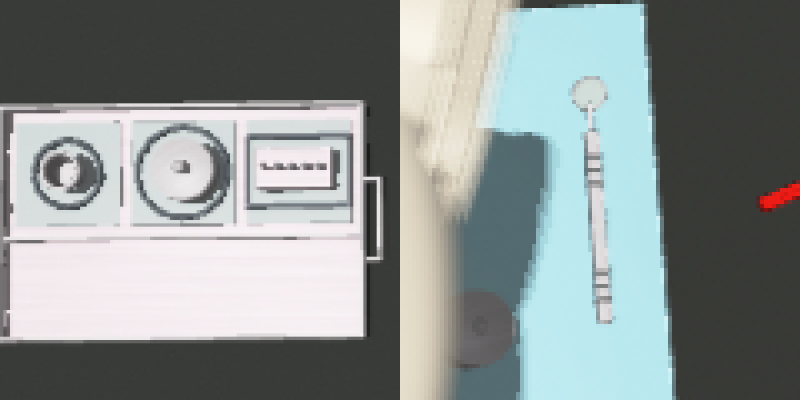

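All three are seated inside their rims (cup (67,174), canister (180,168), block (295,168) in the crop). The mirror is untouched, with its head at crop (589,93).

drive_tool(increments=[[[0.5,-31.9,0],[0,0,6.65],0.5],[[0.5,-31.9,0],[0,0,6.65],0.5],[[0.5,-31.9,0],[0,0,6.65],0.5],[[0.5,-31.9,0],[0,0,6.65],0.5],[[0.5,-31.9,0],[0,0,6.65],0.5],[[0.5,-31.9,0],[0,0,6.65],0.5],[[0,0,-20],[0,0,0],0.5],[[0,0,-20],[0,0,0],0.5]])

```text
clock: 21.63
eef_pos: [0.5821, -0.3379, 0.065]
tool_rot: [-0.033, 0.999, -0.001, 0.002]
ft_force: [-0.0, 0.4, -0.5]
grip_width: 0.043
grasp_force: 0.0
```

drive_tool(increments=[[[0,0,-20],[0,0,0],0.5],[[0,0,-15],[0,0,0],0.5],[[0,0,-10],[0,0,0],0.5],[[0,0,0],[0,0,0],0.5],[[0,0,0],[0,0,0],0.5]])

```text
clock: 22.05
eef_pos: [0.5808, -0.3347, 0.0185]
tool_rot: [-0.035, 0.999, 0.0, -0.0]
ft_force: [0.3, -0.5, 0.3]
grip_width: 0.0426
grasp_force: 0.0
```

drive_tool(increments=[[[0,0,-8],[0,0,0],0.5],[[0,0,-5.5],[0,0,0],0.5],[[0,0,0],[0,0,0],0.3],[[0,0,0],[0,0,0],0],[[0,0,0],[0,0,0],0],[[0,0,0],[0,0,0],0],[[0,0,0],[0,0,0],0],[[0,0,0],[0,0,0],0]])

```text
clock: 22.72
eef_pos: [0.581, -0.3356, 0.0058]
tool_rot: [-0.034, 0.999, -0.0, 0.0]
ft_force: [0.1, -0.3, 0.7]
grip_width: 0.0064
grasp_force: 60.1
```

drive_tool(increments=[[[0,0,0],[0,0,0],0],[[0,0,0],[0,0,0],0],[[0,0,0],[0,0,0],0]])

```text
clock: 22.97
eef_pos: [0.581, -0.3356, 0.0058]
tool_rot: [-0.034, 0.999, -0.0, 0.0]
ft_force: [-0.6, -0.2, 2.7]
grip_width: 0.0065
grasp_force: 60.3
```

drive_tool(increments=[[[0,0,10],[0,0,0],0],[[0,0,25],[0,0,0],0],[[0,0,25],[0,0,0],0],[[0,0,25],[0,0,0],0],[[-6.9,37.7,3],[0,0,-6.63],0],[[-6.9,37.7,3],[0,0,-6.63],0],[[-6.9,37.7,0],[0,0,-6.63],0],[[-6.9,37.7,0],[0,0,-6.63],0]])

```text
clock: 23.63
eef_pos: [0.5526, -0.1834, 0.0971]
tool_rot: [0.199, 0.98, 0.0, 0.0]
ft_force: [1.4, 0.9, -0.6]
grip_width: 0.0063
grasp_force: 59.8
```

drive_tool(increments=[[[-6.9,37.7,0],[0,0,-6.63],0],[[-6.9,37.7,0],[0,0,-6.63],0],[[-6.9,37.7,0],[0,0,-6.63],0],[[-6.9,37.7,0],[0,0,-6.63],0],[[-6.9,37.7,0],[0,0,-6.63],0],[[-6.9,37.7,0],[0,0,-6.63],0],[[-6.9,37.7,0],[0,0,-6.63],0],[[-6.9,37.7,0],[0,0,-6.63],0]])

```text
clock: 24.3
eef_pos: [0.4984, 0.1135, 0.0969]
tool_rot: [0.609, 0.793, 0.0, 0.0]
ft_force: [0.8, -0.5, -1.1]
grip_width: 0.0065
grasp_force: 59.8
```

drive_tool(increments=[[[-6.9,37.7,0],[0,0,-6.63],0],[[-6.9,37.7,0],[0,0,-6.63],0],[[0,0,0],[0,0,0],0],[[0,0,0],[0,0,0],0]])

```text
clock: 24.63
eef_pos: [0.4853, 0.1866, 0.0967]
tool_rot: [0.69, 0.724, 0.0, 0.0]
ft_force: [0.3, -0.6, -0.1]
grip_width: 0.0065
grasp_force: 59.8
```

Run:
```python
from h import *
a=snap('top','q0.png');b=snap('scene','q1.png')
A=cv2.imread('pics/q0.png');B=cv2.imread('pics/q1.png')
D=np.zeros((400,800,3),np.uint8)
D[:400,:400]=cv2.resize(A[140:260,120:240],(400,400),interpolation=3);D[:400,400:]=cv2.resize(B[100:220,300:420],(400,400),interpolation=3)
cv2.imwrite('pics/c7.png',D);print(get_obs()['eef_pos'],get_obs()['tool_rot'])
```

```text
[0.48562987 0.18430495 0.09641301] [ 6.91176986e-01  7.22685442e-01 -3.31076869e-04  1.27097146e-04]
```

View pics/c7.png

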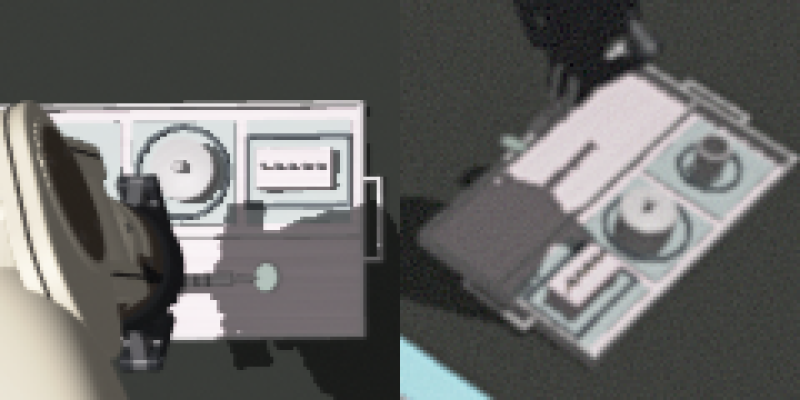

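drive_tool(increments=[[[-1,8,0],[0,0,-1.3],0],[[0,0,-20],[0,0,0],0],[[0,0,-20],[0,0,0],0],[[0,0,-20],[0,0,0],0],[[0,0,-15],[0,0,0],0],[[0,0,-8],[0,0,0],0],[[0,0,-4],[0,0,0],0],[[0,0,0],[0,0,0],0]])

```text
clock: 25.4
eef_pos: [0.4847, 0.1914, 0.0088]
tool_rot: [0.7, 0.714, -0.001, -0.0]
ft_force: [-0.7, -0.1, -0.9]
grip_width: 0.0066
grasp_force: 59.8
```

drive_tool(increments=[[[0,0,-1.5],[0,0,0],0],[[0,0,0],[0,0,0],0]])

```text
clock: 25.57
eef_pos: [0.4857, 0.1927, 0.0086]
tool_rot: [0.7, 0.714, 0.001, 0.0]
ft_force: [-0.4, 0.6, -0.3]
grip_width: 0.0066
grasp_force: 59.8
```

drive_tool(increments=[[[0,0,-1],[0,0,0],0],[[0,0,-1],[0,0,0],0],[[0,0,0],[0,0,0],0]])

```text
clock: 25.82
eef_pos: [0.485, 0.1929, 0.0061]
tool_rot: [0.7, 0.714, 0.0, 0.0]
ft_force: [0.1, 0.3, 0.4]
grip_width: 0.0066
grasp_force: 59.8
```

drive_tool(increments=[[[0,0,-1],[0,0,0],0],[[0,0,0],[0,0,0],0]])

```text
clock: 25.98
eef_pos: [0.4851, 0.1929, 0.0057]
tool_rot: [0.7, 0.714, 0.0, 0.0]
ft_force: [-1.2, -0.9, 5.4]
grip_width: 0.0068
grasp_force: 60.6
```

drive_tool(increments=[[[0,0,0],[0,0,0],0.3],[[0,0,0],[0,0,0],0.3],[[0,0,0],[0,0,0],0.3],[[0,0,5],[0,0,0],0.3],[[0,0,15],[0,0,0],0.3],[[0,0,30],[0,0,0],0.3],[[0,0,35],[0,0,0],0.3],[[0,0,35],[0,0,0],0.3]])

```text
clock: 26.65
eef_pos: [0.484, 0.1924, 0.1257]
tool_rot: [0.7, 0.714, -0.001, -0.0]
ft_force: [0.3, 2.1, 0.4]
grip_width: 0.0256
grasp_force: 0.0
```

drive_tool(increments=[[[0,-36,10],[0,0,0],0.3],[[0,-36,10],[0,0,0],0.3],[[-5,-36,10],[0,0,0],0.3],[[-10,-36,10],[0,0,0],0.3],[[-10,-36,0],[0,0,0],0.3],[[-15,-36,0],[0,0,0],0.3],[[-15,-36,0],[0,0,0],0.3],[[0,0,0],[0,0,0],0.3]])

```text
clock: 27.32
eef_pos: [0.4269, -0.0643, 0.1651]
tool_rot: [0.703, 0.712, -0.002, 0.0]
ft_force: [-0.2, -0.6, 0.2]
grip_width: 0.0257
grasp_force: 0.0
```

drive_tool(increments=[[[-15,-30,0],[0,0,0],0.3],[[-15,-30,0],[0,0,0],0.3],[[-15,-30,0],[0,0,0],0.3],[[-10,-30,0],[0,0,0],0.3],[[0,-30,0],[0,0,0],0.3],[[0,-30,0],[0,0,0],0.3],[[0,0,0],[0,0,0],0.3],[[0,0,0],[0,0,0],0.3]])

```text
clock: 27.98
eef_pos: [0.3748, -0.2402, 0.1649]
tool_rot: [0.701, 0.713, 0.0, -0.0]
ft_force: [-0.3, 0.1, -0.3]
grip_width: 0.0258
grasp_force: 0.0
```

Run:
```python
from h import *
a=snap('top','q0.png');b=snap('scene','q1.png')
A=cv2.imread('pics/q0.png');B=cv2.imread('pics/q1.png')
D=np.zeros((600,800,3),np.uint8)
D[:400,:400]=cv2.resize(A[140:260,120:240],(400,400),interpolation=3);D[:400,400:]=cv2.resize(B[100:220,300:420],(400,400),interpolation=3)
D[402:,:280]=cv2.resize(A[140:265,260:435],(280,198),interpolation=3);D[402:,282:562]=cv2.resize(B[180:360,150:380],(280,198),interpolation=3)
cv2.imwrite('pics/c8.png',D);o=get_obs();print(o['eef_pos'],o['ft_force'])
```

```text
[ 0.37465896 -0.23854871  0.16470064] [-0.54877023  0.73855912 -0.19883443]
```

View pics/c8.png

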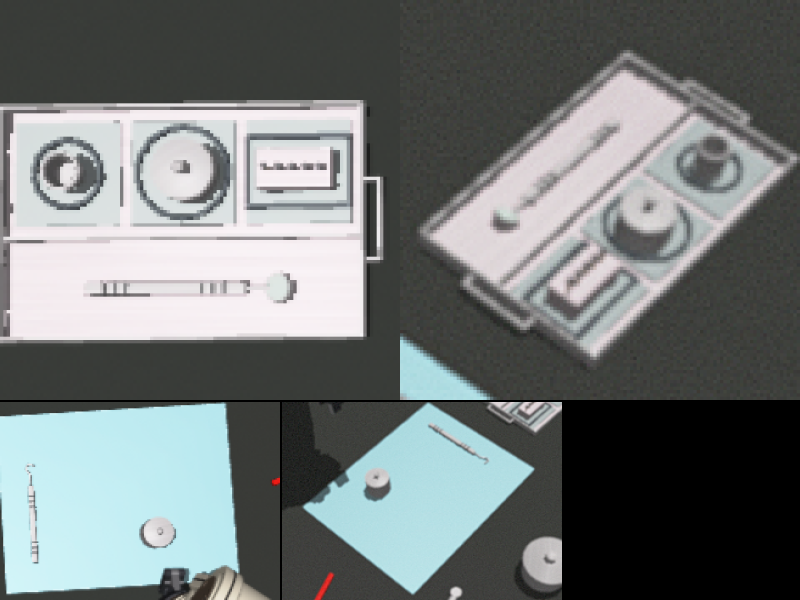

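The mirror lies flat and lengthwise in the bay (crop (190,289)). The cup, short canister and block sit in their nests, and the tall canister and probe are still on the mat where they were. I'm handing in.

```bash
python3 -c "
from workcell import *
print(job_done())"
```

```text
the job is handed in; nothing more can be done
None
```

The tray is packed as asked and the job is handed in: short canister, cup and bur block stand in their nests, the mirror lies flat in the long bay, and the tall canister and probe were left alone.

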